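# Close the dust hood and click its fan on

## Robot

A 7-joint arm with a two-finger parallel gripper is mounted at the origin on the work surface. World frame = base frame: x ahead of the robot, y to its left, z up, the work surface at z = 0. Lengths are in m, angles in rad, forces in N, time in s.
With the tool pointing down it reaches from about 0.35 to 0.775 m from the base axis. Payload 3.1 kg.
Tool frame: the origin (TCP) lies on the front face of the gripper's body, between the roots of the fingers; the fingertips stand manip.tip_reach ahead of it and the grasp point (between the pads) lies 54 mm ahead of it (manip.tip_reach is the distance from the TCP to the fingertips, in m); z points along the fingers, y is the line along which they close (so a half turn about z gives the same grasp; the last joint's range is limited). The gripper opens to 85 mm and grips with 20 to 120 N. Pads are 22 mm wide; open, the fingers measure 114 mm over their backs; the gripper's body (76 mm by 85 mm) begins 54 mm behind the grasp point. The pads swing forward as they close: fully open they stand 13 mm farther back than shut.
Start: joints at [1.251, 0.311, 0.014, 1.512, -0.004, 1.319, -0.027], TCP at [0.151, -0.529, 0.304] pointing down, gripper open.
Joint ranges: [-2.7, 2.7], [-0.3, 1.91], [-1.27, 1.3], [0.12, 2.57], [-1.44, 4.58], [0.2, 2.03], [-3.05, 3.05]. Speed limits (rad/s): [2.79, 2.79, 3.14, 3.14, 3.14, 3.14, 3.14].

## Interface

Orientations are given as [roll, pitch, yaw] about the fixed x, y, z axes, in that order (R = Rz(yaw) Ry(pitch) Rx(roll)).
In Python, from bench import manip gives the robot as it stands.
- The arm moves only by the tool apply_moves, never from a script. Its argument "steps" is a list of rows, each an object of numbers: "hand": the opening in per cent of the stroke, from 0 (shut) to 100 (fully open); "x", "y", "z": the shift along the tool's x, y, z in mm; "ax", "ay", "az": the turn, a rotation vector about the tool's x, y, z in degrees. In form: [{"hand": .., "x": .., "y": .., "z": .., "ax": .., "ay": .., "az": ..}, ...]. A call has 1 to 5 rows; each row shifts and turns the commanded pose from where the row before left it, along the tool's axes as they then stand; what a row does not reach is not made up. A row lasts 1/8 s, in which the tool goes at most 62.5 mm and 10.7 degrees, less where a joint would pass 70% of its speed; a pose out of reach is approached as far as the arm can. A call with a gripper value outside its range is refused whole. The fingers move at their own pace and stop on an object; "grip_force" is the grip in N (left out, the last holds). Time passes only in rows, so rows that do not move let the fingers close. It gives the time, the measured TCP pose, the force, the opening and the grip force at its end, in the units of the state.
- manip.get_obs(): the state, without advancing time (a new reading comes with each control period).
- manip.get_image(name): name is "scene" or "top" or "wrist"; returns (picture, depth): 420x560x3 uint8, red, green, blue; 420x560 float32, m along the optical axis (not along the pixel's ray), 0 where there is no reading.
- manip.calibration(name): a dict with "mtx" (3x3 intrinsics, pixels), "k1" (the pictures are not rectified: a ray, as slopes to the right and down, at radius r is drawn at 1 + k1 r^2 times it, then the intrinsics apply), "R" (3x3) and "t" (3): a world point X has camera coordinates R X + t. Camera axes: x right, y down, z forward; pixel columns grow to the right and rows downward; lengths in m; the calibration is good to about 2 mm. A picture is of the moment at which its call begins: read the wrist's pose just before it. calibration takes no time and is no camera call; for the wrist camera it gives the pose at the moment of the call.
- manip.hand_in(): hands the job in; it is judged then, once.
The state is a dict: "time_s": time; "joint_positions": joint angles; "joint_vel": joint speeds; "effort": joint torques, N m; "ee_pos": TCP position; "tcp_rot": TCP orientation; "wrist_force": force on the tool from outside, world axes, zero at the start; "ft_torque": the same for the moment, N m; "width": finger opening in m; "grasp_force": force on a finger pad.
Only numpy, scipy, OpenCV 4.12 (cv2) and the standard library are available. Lean on these libraries where they do the work, as an engineer would, in place of code of your own. Each camera call takes 0.05 s, during which the arm holds its last target. There are 200 camera calls.

## Task

A wooden sanding stick has been left lying under the raised sash of the clear dust hood: take it out and lay it flat in the green tray. Then lower the sash gently by its orange handle until it is fully down, and only then turn the red fan switch clockwise past its click so that it stays on. Leave the jar, the bowl and the blue pot where they stand.

Things in the scene. Friction and masses are not known exactly. Their poses are not given: they have to be found in the camera images.
- hood: Fixed clear bench hood, 340 mm wide (y), 200 mm high, with a sash in front. Origin on the table under the middle of the sash's plane (6 mm thick panel in two aluminium guide posts, 22 x 20 mm, 322 mm high, centred 174 mm either side); +x points into the hood, whose sides and roof run from 12 to 212 mm behind the sash. The front faces the robot (-x).
- sash (a joint): Height in m of the sash above fully down: 0 shut, 0.13 fully up. It stays where it is left (friction) and takes about 5 N to push down, 14 N to lift. Sash panel 322 mm wide, 170 mm high.
- sash_handle (a point): Middle of the top face of the orange handle bar on the sash (moves with it). The bar is 120 mm long along the hood's y, 18 mm deep (x), 12 mm high, its centre line 50 mm in front of the sash panel, with an arm to the sash near each end; 167 mm above the table when the sash is down. The sash's top edge is 4 mm higher than this point.
- stick: Loose wooden sanding stick, 280 mm long (its x), 30 mm wide (y), 12 mm thick (z), 80 g, one end grey for 120 mm (+x end, under the sash). Origin at the centre of its underside. The sash cannot shut on it.
- tray: Fixed shallow green tray, 340 x 140 x 25 mm outside, walls and floor 5 mm. Origin at the centre of its underside, long side along x.
- switch_box: Fixed grey switch box 110 x 110 x 70 mm with a yellow disc (84 mm across, 4 mm thick) on top; origin at the centre of its underside. A white mark shows off; a green one, 60 degrees clockwise seen from above, shows on.
- switch (a joint): Angle of the red switch in rad: 0 off, 1.05 on, growing clockwise seen from above. A spring detent holds it at either end: it resists with 0.2 N m at first, less and less up to half way (0.52), then snaps over to on; let go before half way, it springs back.
- switch_grip (a point): Centre of the top face of the red switch's grip bar, on the vertical turning axis, 116 mm above the table; turns with the switch. The bar is 58 mm long (point's x), 14 mm wide (y) and stands 34 mm high above a 60 mm wide, 8 mm thick red disc. A white line marks its pointer end (-x).
- jar: Bystander: amber glass jar, 66 mm across, 110 mm high, origin at the centre of its underside.
- bowl: Bystander: white bowl, 110 mm across, 55 mm high, origin at the centre of its underside.
- pot: Bystander: blue cup-shaped pot inside the hood, 68 mm across, 70 mm high, origin at the centre of its underside.
Mind the look-alikes: they are no part of the job. Leave any pink look-alike of the switch_box alone.

How it is judged:
By the outcome, as a careful person would: the job done as asked, in the order asked, and still so for the second after the job is handed in, with the robot touching nothing.
It also fails if it takes over 67 s, if anything falls off the work surface, if the arm or the gripper's body presses on something with over 40 N, if the wrist force passes 120 N, or if a joint passes its speed limit or range.

## Working session

There is one attempt and no reset: what is moved stays moved. The work goes in short steps, Python scripts to look and compute and a tool call to move; the robot and the scene stay as the last step left them, time stands still between calls to the robot, and variables do not carry over. Pictures are saved under pics/ and viewed, at most 11 in all, crops included, and the job is handed in when it is done.

Besides the shell and the picture viewer there is one more tool, called after "Emit:" as a command line: name --argument value ..., lists and objects as JSON in quotes. apply_moves: Moves the arm, as the interface text tells. Its arguments: {"type":"object","properties":{"steps":{"type":"array","items":{"type":"object","properties":{"hand":{"type":"number"},"x":{"type":"number"},"y":{"type":"number"},"z":{"type":"number"},"ax":{"type":"number"},"ay":{"type":"number"},"az":{"type":"number"}}}},"grip_force":{"type":"number"}},"required":["steps"]}

```bash
mkdir -p pics; cat > h.py <<'E'
import numpy as np, cv2
from bench import manip
def snap(n,f):
    c=manip.calibration(n); im,d=manip.get_image(n)
    cv2.imwrite(f'pics/{f}.png',im[:,:,::-1]); np.savez(f'pics/{f}.npz',im=im,d=d,**{k:np.array(c[k]) for k in('mtx','k1','R','t')})
def load(f): return np.load(f'pics/{f}.npz')
def ray(s,u,v):
    K=s['mtx']; k=float(s['k1']); p=np.array([(u-K[0,2])/K[0,0],(v-K[1,2])/K[1,1]]); q=p.copy()
    for _ in range(20): q=p/(1+k*(q@q))
    return np.array([q[0],q[1],1.])
def pd(s,u,v):  # by depth
    d=s['d'][int(v)-1:int(v)+2,int(u)-1:int(u)+2]; d=np.median(d)
    return s['R'].T@(ray(s,u,v)*d-s['t'])
def pz(s,u,v,z): # on plane z
    o=-s['R'].T@s['t']; r=s['R'].T@ray(s,u,v); return o+r*(z-o[2])/r[2]
E
python3 - <<'E'
from h import *
snap('scene','s0'); snap('top','t0')
o=manip.get_obs(); print(manip.tip_reach,{k:np.round(v,3) for k,v in o.items()})
for n in('s0','t0'):
    s=load(n);print(-s['R'].T@s['t'])
E
```

```text
0.0726 {'time_s': np.float64(0.1), 'joint_positions': array([ 1.251,  0.312,  0.014,  1.513, -0.004,  1.319, -0.027]), 'joint_vel': array([-0.   , -0.002,  0.001, -0.003,  0.001,  0.   , -0.002]), 'effort': array([ 1.0000e-03, -3.8086e+01,  1.4700e-01, -2.3124e+01,  1.2000e-02,
        8.0000e-03, -0.0000e+00]), 'ee_pos': array([ 0.151, -0.528,  0.303]), 'tcp_rot': array([-3.139,  0.   ,  0.278]), 'wrist_force': array([0.106, 1.184, 0.108]), 'ft_torque': array([-0.018,  0.008,  0.016]), 'grasp_force': np.float64(0.0), 'width': np.float64(0.085)}
[ 0.99511594 -0.06677161  1.62451926]
[0.272488   0.01002139 1.51694101]
```

View pics/s0.png

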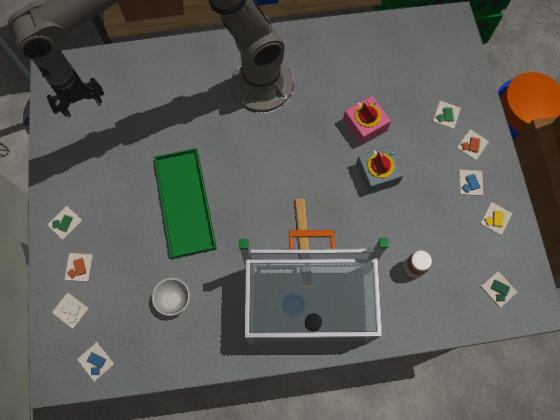

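View pics/t0.png

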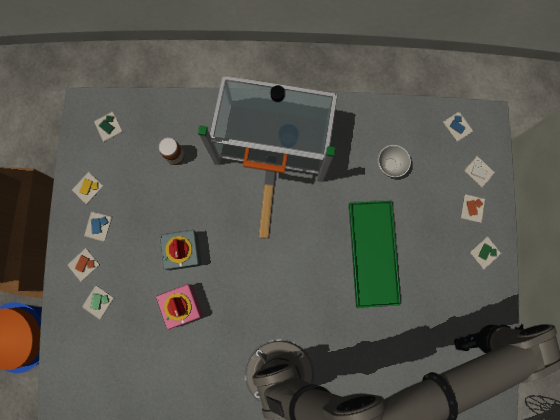

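The scene view shows two switch boxes: grey at scene (380,165) / top (180,250), and pink at scene (367,118) / top (178,306). The grey one fits the description and the pink one is the look-alike. The stick runs from top (264,237) up under the sash. The tray is at top (375,253) and the handle at top (265,160).

```bash
python3 - <<'E'
from h import *
a=load('t0')['im'][70:330,150:410,::-1]; cv2.imwrite('pics/c1.png',cv2.resize(a[:205,:200],None,fx=4,fy=4,interpolation=cv2.INTER_CUBIC)[:600+220][: ,:800][0:600])
b=load('t0')['im'][215:290,140:240,::-1]; b2=load('s0')['im'][135:210,340:440,::-1]
cv2.imwrite('pics/c2.png',np.vstack([cv2.resize(q,(400,300),interpolation=cv2.INTER_CUBIC) for q in (b,b2)]))
E
```

```text
(no output)
```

View pics/c1.png

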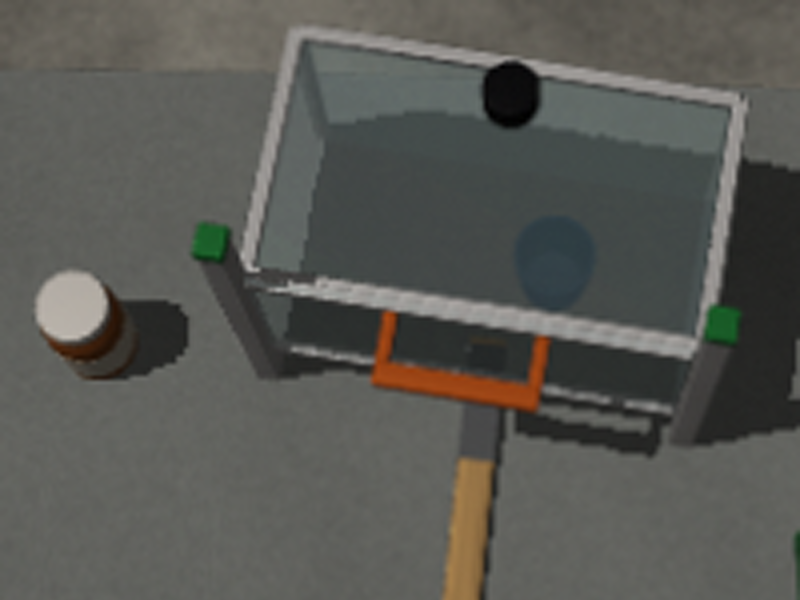

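View pics/c2.png

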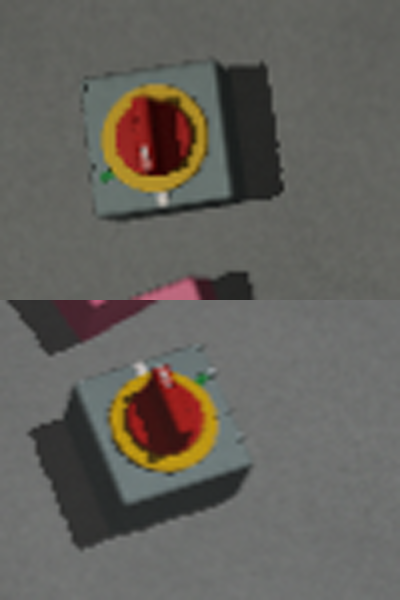

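```bash
python3 - <<'E'
from h import *
def pts(s,m):
    return np.array([s['R'].T@(ray(s,u,v)*s['d'][v,u]-s['t']) for v,u in zip(*np.nonzero(m)) if s['d'][v,u]>0])
def rect(P,n):
    r=cv2.minAreaRect((P[:,:2]*1000).astype(np.float32)); print(n,len(P),'z med/max',P[:,2].mean().round(4),np.percentile(P[:,2],[5,50,95]).round(3),'c',np.round(r[0],1),'size',np.round(r[1],1),'ang',round(r[2],2))
for f in('t0','s0'):
    s=load(f); hsv=cv2.cvtColor(s['im'],cv2.COLOR_RGB2HSV); H,S,V=[hsv[:,:,i].astype(int) for i in range(3)]
    box=np.zeros(H.shape,bool)
    def B(u0,v0,u1,v1): b=box.copy(); b[v0:v1,u0:u1]=1; return b
    T=f=='t0'
    print(f)
    m=(H>=3)&(H<=12)&(S>190)&(V>120)&(B(235,140,295,180) if T else B(280,220,345,260)); P=pts(s,m); P=P[P[:,2]>.15]; rect(P,'orange')
    top=P[P[:,2]>np.percentile(P[:,2],90)-.012]; rect(top,'otop')
    m=(H>=10)&(H<=22)&(S>90)&(B(250,180,280,245) if T else B(290,190,312,250)); P=pts(s,m); P=P[(P[:,2]<.03)]; rect(P,'wood')
    m=(H>50)&(H<70)&(S>150)&(B(340,190,410,315) if T else B(145,140,220,265)); P=pts(s,m); rect(P,'tray')
    m=((H<5)|(H>172))&(S>150)&(B(155,225,205,275) if T else B(355,140,410,195)); P=pts(s,m); P=P[P[:,2]>.107]; rect(P,'redtop')
    m=(H>22)&(H<30)&(S>150)&(B(155,225,205,275) if T else B(355,140,410,195)); P=pts(s,m); P=P[(P[:,2]>.06)&(P[:,2]<.09)];rect(P,'yellow')
s=load('t0')
for n,u,v,z in[('grey0',470,403,.012),('grey-wood L',458,459,.012),('grey-wood R',493,461,.012),('postL',211,243,.322),('postR',723,324,.322),('tipwhite',0,0,0)][:5]: print(n,pz(s,150+u/4,70+v/4,z).round(4))
for n,u,v,z in[('white',162,198,.074),('green',106,176,.074),('pointer',145,158,.112)]: print(n,pz(s,140+u/4,215+v/4,z).round(4))
for f,u,v in[('t0',265.0,160),('t0',150+455/4,70+390/4)]: print(pd(s,u,v).round(4))
E
```

```text
t0
orange 287 z med/max 0.2378 [0.233 0.238 0.242] c [627.3  61.4] size [117.5  55.6] ang 82.15
otop 285 z med/max 0.2381 [0.233 0.238 0.242] c [627.3  61.4] size [117.5  55.6] ang 82.15
wood 500 z med/max 0.0119 [0.003 0.012 0.018] c [519.2  59.6] size [ 31.4 173.5] ang 86.28
tray 4490 z med/max 0.0076 [0.    0.006 0.024] c [ 390.7 -297.2] size [337.6 147.4] ang 4.62
redtop 78 z med/max 0.1156 [0.109 0.116 0.12 ] c [377.7 323.7] size [53.5 15.4] ang 9.45
yellow 101 z med/max 0.0751 [0.071 0.075 0.08 ] c [379.4 326.7] size [77.6 80. ] ang 70.43
s0
orange 325 z med/max 0.2367 [0.232 0.237 0.242] c [626.5  59.8] size [115.   51.2] ang 82.67
otop 325 z med/max 0.2367 [0.232 0.237 0.242] c [626.5  59.8] size [115.   51.2] ang 82.67
wood 413 z med/max 0.0107 [0.003 0.011 0.017] c [512.9  57.8] size [ 31.9 163.1] ang 87.14
tray 4549 z med/max 0.0062 [-0.002  0.005  0.023] c [ 391.7 -296.6] size [343.3 140.5] ang 4.48
redtop 70 z med/max 0.1138 [0.108 0.114 0.121] c [381.2 323.7] size [60.4 15.3] ang 9.39
yellow 159 z med/max 0.0725 [0.067 0.072 0.078] c [380.7 323.6] size [79.5 81.4] ang 78.65
grey0 [0.6529 0.0589 0.012 ]
grey-wood L [0.6052 0.067  0.012 ]
grey-wood R [0.6044 0.0382 0.012 ]
postL [0.6801 0.2269 0.322 ]
postR [ 0.6343 -0.1171  0.322 ]
white [0.3319 0.3151 0.074 ]
green [0.3471 0.3601 0.074 ]
pointer [0.3599 0.3218 0.112 ]
[0.6575 0.0641 0.1273]
[0.6045 0.0624 0.2396]
```

The enlarged crop confirms it: the grey box at top (180,249) has a white mark at (180,264) and a green mark at (166,259). Its red grip bar points at white, so the switch is off. The sash is about 71 mm up, and the stick's near end is at x≈0.445. I'm moving to hover over the stick now.

Emit:
apply_moves --steps '[{"az": 9.8,"hand": 65},{"az": 9.9,"hand": 65},{"x": 24.6,"y": -43.6,"z": 11.7,"hand": 65},{"x": 24.6,"y": -43.6,"z": 11.7,"hand": 65},{"x": 24.6,"y": -43.6,"z": 11.7,"hand": 65}]'

```text
invalid input
```

Emit:
apply_moves --steps '[{"x": 24.6,"y": -43.6,"z": 11.7,"hand": 65},{"x": 24.6,"y": -43.6,"z": 11.7,"hand": 65},{"x": 24.6,"y": -43.6,"z": 11.7,"hand": 65},{"x": 24.6,"y": -43.6,"z": 11.7,"hand": 65},{"x": 24.6,"y": -43.6,"z": 11.7,"hand": 65}]'

```text
invalid input
```

Emit:
apply_moves --steps '[{"x": 24.6,"y": -43.6,"z": 11.7,"hand": 65},{"x": 24.6,"y": -43.6,"z": 11.7,"hand": 65},{"x": 24.6,"y": -43.6,"z": 11.7,"hand": 65},{"hand": 65}]'

```text
invalid input
```

```bash
cat >> h.py <<'E'
def to(x,y,z,yaw):
    o=manip.get_obs(); p=o['ee_pos']; r=o['tcp_rot']; a=np.array(r)[2]; d=np.array([x,y,z])-p
    dy=np.degrees((np.radians(yaw)-a+np.pi)%(2*np.pi)-np.pi)
    b=np.radians(yaw)
    print('pose',np.round(p,4),np.degrees(r).round(2),'F',np.round(o['wrist_force'],1),'w',round(float(o['width']),4),'g',o['grasp_force'],'t',o['time_s'],'q',np.round(o['joint_positions'],2))
    print('az',round(-dy,2),'then x',round(1000*(d[0]*np.cos(b)+d[1]*np.sin(b)),1),'y',round(1000*(d[0]*np.sin(b)-d[1]*np.cos(b)),1),'z',round(-1000*d[2],1))
E
python3 - <<'E'
from h import *
to(.535,.057,.14,-3.8); snap('wrist','w1'); print(manip.tip_reach)
E
```

```text
pose [ 0.1507 -0.5284  0.3029] [-179.88    0.     15.92] F [0.1 1.2 0.1] w 0.0852 g 0.0 t 0.1 q [ 1.25  0.31  0.01  1.51 -0.    1.32 -0.03]
az 19.72 then x 344.6 y -609.6 z 162.9
0.0726
```

View pics/w1.png

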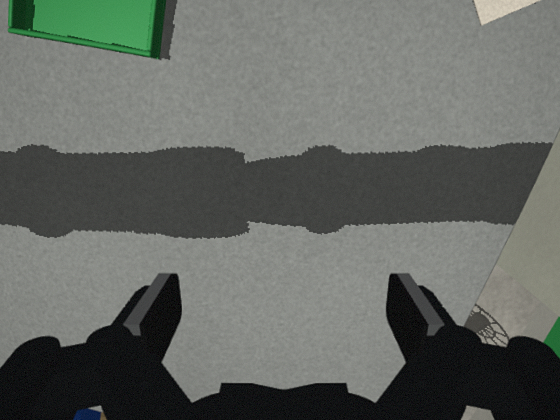

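The calls were refused and the arm hasn't moved: the wrist picture shows only the table, with the tray's corner at the top left. I'll send all the fields in each row.

Emit:
apply_moves --steps '[{"hand": 65,"x": 0,"y": 0,"z": 0,"ax": 0,"ay": 0,"az": 9.8},{"hand": 65,"x": 0,"y": 0,"z": 0,"ax": 0,"ay": 0,"az": 9.9},{"hand": 65,"x": 24.6,"y": -43.6,"z": 11.7,"ax": 0,"ay": 0,"az": 0},{"hand": 65,"x": 24.6,"y": -43.6,"z": 11.7,"ax": 0,"ay": 0,"az": 0},{"hand": 65,"x": 24.6,"y": -43.6,"z": 11.7,"ax": 0,"ay": 0,"az": 0}]'

```text
time_s: 0.78
ee_pos: [0.2338, -0.4017, 0.2682]
tcp_rot: [-3.141, 0.0, -0.066]
wrist_force: [0.2, -0.2, 0.3]
width: 0.0556
grasp_force: 0.0
```

Emit:
apply_moves --steps '[{"hand": 65,"x": 24.6,"y": -43.6,"z": 11.7,"ax": 0,"ay": 0,"az": 0},{"hand": 65,"x": 24.6,"y": -43.6,"z": 11.7,"ax": 0,"ay": 0,"az": 0},{"hand": 65,"x": 24.6,"y": -43.6,"z": 11.7,"ax": 0,"ay": 0,"az": 0},{"hand": 65,"x": 24.6,"y": -43.6,"z": 11.7,"ax": 0,"ay": 0,"az": 0},{"hand": 65,"x": 24.6,"y": -43.6,"z": 11.7,"ax": 0,"ay": 0,"az": 0}]'

```text
time_s: 1.4
ee_pos: [0.3708, -0.1924, 0.21]
tcp_rot: [3.141, -0.0, -0.066]
wrist_force: [0.9, -0.4, -0.3]
width: 0.0557
grasp_force: 0.0
```

Emit:
apply_moves --steps '[{"hand": 65,"x": 24.6,"y": -43.6,"z": 11.7,"ax": 0,"ay": 0,"az": 0},{"hand": 65,"x": 24.6,"y": -43.6,"z": 11.7,"ax": 0,"ay": 0,"az": 0},{"hand": 65,"x": 24.6,"y": -43.6,"z": 11.7,"ax": 0,"ay": 0,"az": 0},{"hand": 65,"x": 24.6,"y": -43.6,"z": 11.7,"ax": 0,"ay": 0,"az": 0},{"hand": 65,"x": 24.6,"y": -43.6,"z": 11.7,"ax": 0,"ay": 0,"az": 0}]'

```text
time_s: 2.02
ee_pos: [0.508, 0.0167, 0.1512]
tcp_rot: [3.141, 0.0, -0.066]
wrist_force: [0.4, -0.8, -0.1]
width: 0.0553
grasp_force: 0.0
```

```bash
python3 - <<'E'
from h import *
to(.535,.0572,.14,-3.8); snap('wrist','w2'); print(manip.tip_reach)
E
```

```text
pose [0.508  0.0167 0.1512] [ 1.7998e+02  1.0000e-02 -3.8000e+00] F [ 0.4 -0.8 -0.1] w 0.0553 g 0.0 t 2.025 q [ 0.24  0.4  -0.39  1.82  0.18  0.95 -1.87]
az -0.0 then x 24.3 y -42.2 z 11.2
0.0726
```

View pics/w2.png

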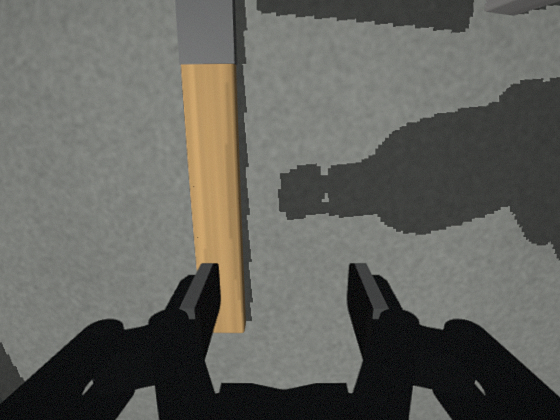

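The wrist view shows the stick's near end at (217–245, 332) and the grey boundary at (181–234, 64).

```bash
python3 - <<'E'
from h import *
s=load('w2')
P={k:pz(s,*k,.012) for k in[(181,65),(234,65),(217,332),(245,331),(196,240),(240,240)]}
for k,v in P.items(): print(k,v.round(4))
a=(P[(181,65)]+P[(234,65)])/2; b=(P[(196,240)]+P[(240,240)])/2
print(a,b,np.degrees(np.arctan2(*(a-b)[[1,0]])))
E
```

```text
(181, 65) [0.6051 0.0656 0.012 ]
(234, 65) [0.6028 0.0364 0.012 ]
(217, 332) [0.4318 0.067  0.012 ]
(245, 331) [0.4315 0.0474 0.012 ]
(196, 240) [0.5014 0.0714 0.012 ]
(240, 240) [0.4996 0.0436 0.012 ]
[0.60396789 0.05101453 0.012     ] [0.50051983 0.05748525 0.012     ] -3.5792152046090853
```

Emit:
apply_moves --steps '[{"hand": 65,"x": 22,"y": -38,"z": 0,"ax": 0,"ay": 0,"az": 0},{"hand": 65,"x": 0,"y": 0,"z": 25,"ax": 0,"ay": 0,"az": 0},{"hand": 65,"x": 0,"y": 0,"z": 0,"ax": 0,"ay": 0,"az": 0}]'

```text
time_s: 2.45
ee_pos: [0.5299, 0.0517, 0.1247]
tcp_rot: [3.14, 0.006, -0.065]
wrist_force: [-0.5, -0.4, -0.5]
width: 0.0556
grasp_force: 0.0
```

```bash
python3 - <<'E'
from h import *
to(.534,.0555,.072,-3.8)
E
```

```text
pose [0.5299 0.0517 0.1247] [179.93   0.33  -3.73] F [-0.5 -0.4 -0.5] w 0.0556 g 0.0 t 2.45 q [ 0.16  0.48 -0.38  1.78  0.22  0.93 -1.95]
az 0.07 then x 3.9 y -4.0 z 52.7
```

Emit:
apply_moves --steps '[{"hand": 65,"x": 4,"y": -4,"z": 20,"ax": 0,"ay": 0,"az": 0},{"hand": 65,"x": 0,"y": 0,"z": 20,"ax": 0,"ay": 0,"az": 0},{"hand": 65,"x": 0,"y": 0,"z": 10,"ax": 0,"ay": 0,"az": 0},{"hand": 65,"x": 0,"y": 0,"z": 0,"ax": 0,"ay": 0,"az": 0}]'

```text
time_s: 2.95
ee_pos: [0.5355, 0.0553, 0.076]
tcp_rot: [3.141, 0.002, -0.067]
wrist_force: [-0.8, 0.6, 0.4]
width: 0.0554
grasp_force: 0.0
```

Emit:
apply_moves --grip_force 50 --steps '[{"hand": 20,"x": 0,"y": 0,"z": 0,"ax": 0,"ay": 0,"az": 0},{"hand": 20,"x": 0,"y": 0,"z": 0,"ax": 0,"ay": 0,"az": 0},{"hand": 20,"x": 0,"y": 0,"z": 0,"ax": 0,"ay": 0,"az": 0}]'

```text
time_s: 3.32
ee_pos: [0.5369, 0.0559, 0.0779]
tcp_rot: [-3.141, -0.002, -0.066]
wrist_force: [-0.5, 0.0, 3.5]
width: 0.0282
grasp_force: 50.0
```

```bash
python3 - <<'E'
from h import *
to(.534,.0555,.072,-3.8)
E
```

```text
pose [0.5369 0.0559 0.0779] [-1.7998e+02 -1.4000e-01 -3.7800e+00] F [-0.5  0.   3.5] w 0.0282 g 49.95154023170471 t 3.325 q [ 0.13  0.56 -0.36  1.8   0.26  0.83 -1.99]
az 0.02 then x -2.9 y 0.6 z 5.9
```

Emit:
apply_moves --steps '[{"hand": 20,"x": 0,"y": 0,"z": -6,"ax": 0,"ay": 0,"az": 0},{"hand": 20,"x": 0,"y": 0,"z": -6,"ax": 0,"ay": 0,"az": 0},{"hand": 20,"x": -12,"y": 0,"z": 0,"ax": 0,"ay": 0,"az": 0},{"hand": 20,"x": -15,"y": 0,"z": 0,"ax": 0,"ay": 0,"az": 0},{"hand": 20,"x": 0,"y": 0,"z": 0,"ax": 0,"ay": 0,"az": 0}]'

```text
time_s: 3.95
ee_pos: [0.5069, 0.0577, 0.0883]
tcp_rot: [3.141, 0.003, -0.065]
wrist_force: [-0.1, -0.8, -0.7]
width: 0.0282
grasp_force: 49.4
```

```bash
python3 - <<'E'
from h import *
to(.40,.065,.09,-3.8); snap('wrist','w3'); s=load('w3'); 
for u,v in [(280,150),(275,100),(280,200),(280,60)]: print(pd(s,u,v).round(4), s['im'][v,u])
E
```

```text
pose [0.5069 0.0577 0.0883] [ 1.7996e+02  1.6000e-01 -3.7200e+00] F [-0.1 -0.8 -0.7] w 0.0282 g 49.38066601753235 t 3.95 q [ 0.14  0.5  -0.37  1.87  0.24  0.82 -1.99]
az 0.08 then x -107.2 y -0.2 z -1.7
[0.5638 0.054  0.022 ] [202 164 110]
[0.5821 0.0546 0.0218] [121 121 122]
[0.544  0.0554 0.0219] [202 164 109]
[0.5958 0.0518 0.0223] [117 119 120]
```

View pics/w3.png

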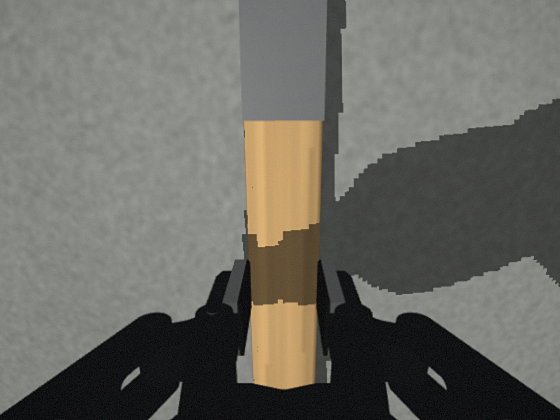

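The stick is held level with its top at z 0.022, and the grey boundary is at (283,121). I'm pulling it straight out.

Emit:
apply_moves --steps '[{"hand": 20,"x": -27,"y": 0,"z": 0,"ax": 0,"ay": 0,"az": 0},{"hand": 20,"x": -27,"y": 0,"z": 0,"ax": 0,"ay": 0,"az": 0},{"hand": 20,"x": -27,"y": 0,"z": 0,"ax": 0,"ay": 0,"az": 0},{"hand": 20,"x": -26,"y": 0,"z": 0,"ax": 0,"ay": 0,"az": 0},{"hand": 20,"x": 0,"y": 0,"z": 0,"ax": 0,"ay": 0,"az": 0}]'

```text
time_s: 4.62
ee_pos: [0.4008, 0.0645, 0.0886]
tcp_rot: [3.141, 0.002, -0.065]
wrist_force: [0.5, 0.5, -1.8]
width: 0.0281
grasp_force: 49.4
```

Emit:
apply_moves --steps '[{"hand": 20,"x": 0,"y": 0,"z": -25,"ax": 0,"ay": 0,"az": 0},{"hand": 20,"x": 0,"y": 0,"z": -20,"ax": 0,"ay": 0,"az": -4.2},{"hand": 20,"x": 0,"y": 0,"z": 0,"ax": 0,"ay": 0,"az": -4.2},{"hand": 20,"x": 0,"y": 0,"z": 0,"ax": 0,"ay": 0,"az": 0}]'

```text
time_s: 5.12
ee_pos: [0.4041, 0.0645, 0.1344]
tcp_rot: [-3.141, -0.003, 0.079]
wrist_force: [-0.6, 0.5, -1.3]
width: 0.0281
grasp_force: 49.6
```

```bash
python3 - <<'E'
from h import *
to(.343,-.301,.13,4.6)
E
```

```text
pose [0.4041 0.0645 0.1344] [-1.7998e+02 -1.4000e-01  4.5300e+00] F [-0.6  0.5 -1.3] w 0.0281 g 49.62427854537964 t 5.125 q [ 0.21  0.25 -0.47  2.09  0.15  0.83 -1.84]
az -0.07 then x -90.2 y 359.5 z 4.4
```

Emit:
apply_moves --steps '[{"hand": 20,"x": 0,"y": 36,"z": 0,"ax": 0,"ay": 0,"az": 0},{"hand": 20,"x": 0,"y": 36,"z": 0,"ax": 0,"ay": 0,"az": 0},{"hand": 20,"x": 0,"y": 36,"z": 0,"ax": 0,"ay": 0,"az": 0},{"hand": 20,"x": -13,"y": 36,"z": 0,"ax": 0,"ay": 0,"az": 0},{"hand": 20,"x": -13,"y": 36,"z": 0,"ax": 0,"ay": 0,"az": 0}]'

```text
time_s: 5.75
ee_pos: [0.3914, -0.1185, 0.1337]
tcp_rot: [3.142, -0.001, 0.079]
wrist_force: [1.0, 0.1, -1.9]
width: 0.0283
grasp_force: 49.6
```

Emit:
apply_moves --steps '[{"hand": 20,"x": -13,"y": 36,"z": 0,"ax": 0,"ay": 0,"az": 0},{"hand": 20,"x": -13,"y": 36,"z": 0,"ax": 0,"ay": 0,"az": 0},{"hand": 20,"x": -13,"y": 36,"z": 0,"ax": 0,"ay": 0,"az": 0},{"hand": 20,"x": -13,"y": 36,"z": 0,"ax": 0,"ay": 0,"az": 0},{"hand": 20,"x": -12,"y": 35,"z": 0,"ax": 0,"ay": 0,"az": 0}]'

```text
time_s: 6.38
ee_pos: [0.3415, -0.3024, 0.1336]
tcp_rot: [3.141, -0.0, 0.079]
wrist_force: [0.6, 0.1, -0.9]
width: 0.0282
grasp_force: 49.6
```

Emit:
apply_moves --steps '[{"hand": 20,"x": 0,"y": 0,"z": 10,"ax": 0,"ay": 0,"az": 0},{"hand": 20,"x": 0,"y": 0,"z": 0,"ax": 0,"ay": 0,"az": 0}]'

```text
time_s: 6.62
ee_pos: [0.3412, -0.2996, 0.1226]
tcp_rot: [-3.139, 0.002, 0.08]
wrist_force: [-0.0, 0.7, -0.8]
width: 0.0284
grasp_force: 49.7
```

```bash
python3 - <<'E'
from h import *
to(.343,-.301,.085,4.6)
E
```

```text
pose [ 0.3412 -0.2996  0.1226] [-1.7985e+02  9.0000e-02  4.5900e+00] F [-0.   0.7 -0.8] w 0.0284 g 49.660481214523315 t 6.625 q [ 0.87  0.33 -0.23  1.99  0.1   0.83 -0.9 ]
az -0.01 then x 1.6 y 1.5 z 37.6
```

Emit:
apply_moves --steps '[{"hand": 20,"x": 1.5,"y": 0,"z": 14,"ax": 0,"ay": 0,"az": 0},{"hand": 20,"x": 0,"y": 0,"z": 12,"ax": 0,"ay": 0,"az": 0},{"hand": 20,"x": 0,"y": 0,"z": 7,"ax": 0,"ay": 0,"az": 0},{"hand": 20,"x": 0,"y": 0,"z": 4,"ax": 0,"ay": 0,"az": 0},{"hand": 20,"x": 0,"y": 0,"z": 0,"ax": 0,"ay": 0,"az": 0}]'

```text
time_s: 7.25
ee_pos: [0.343, -0.3002, 0.0865]
tcp_rot: [-3.141, 0.0, 0.081]
wrist_force: [0.4, -0.0, -1.2]
width: 0.0281
grasp_force: 49.7
```

Emit:
apply_moves --steps '[{"hand": 20,"x": 0,"y": 0,"z": 2,"ax": 0,"ay": 0,"az": 0},{"hand": 20,"x": 0,"y": 0,"z": 1,"ax": 0,"ay": 0,"az": 0},{"hand": 60,"x": 0,"y": 0,"z": 0,"ax": 0,"ay": 0,"az": 0},{"hand": 60,"x": 0,"y": 0,"z": 0,"ax": 0,"ay": 0,"az": 0},{"hand": 60,"x": 0,"y": 0,"z": 0,"ax": 0,"ay": 0,"az": 0}]'

```text
time_s: 7.88
ee_pos: [0.3432, -0.3005, 0.084]
tcp_rot: [3.141, -0.0, 0.081]
wrist_force: [0.4, 0.5, 0.5]
width: 0.0509
grasp_force: 0.0
```

Emit:
apply_moves --steps '[{"hand": 60,"x": 0,"y": 0,"z": -10,"ax": 0,"ay": 0,"az": 0},{"hand": 60,"x": 0,"y": 0,"z": -30,"ax": 0,"ay": 0,"az": 0},{"hand": 60,"x": 0,"y": 0,"z": -40,"ax": 0,"ay": 0,"az": 0},{"hand": 0,"x": 0,"y": 0,"z": -50,"ax": 0,"ay": 0,"az": 0},{"hand": 0,"x": 0,"y": 0,"z": -50,"ax": 0,"ay": 0,"az": 0}]'

```text
time_s: 8.5
ee_pos: [0.3429, -0.3001, 0.2661]
tcp_rot: [3.141, -0.001, 0.081]
wrist_force: [0.8, -0.8, -0.6]
width: 0.0151
grasp_force: 0.0
```

```bash
python3 - <<'E'
from h import *
to(.608,.0616,.34,82.4); snap('wrist','w4')
E
```

```text
pose [ 0.3429 -0.3001  0.2661] [ 1.7996e+02 -3.0000e-02  4.6400e+00] F [ 0.8 -0.8 -0.6] w 0.0151 g 0.0 t 8.5 q [ 0.9   0.16 -0.25  1.81  0.04  1.18 -0.85]
az -77.76 then x 393.6 y 215.0 z -73.9
```

View pics/w4.png

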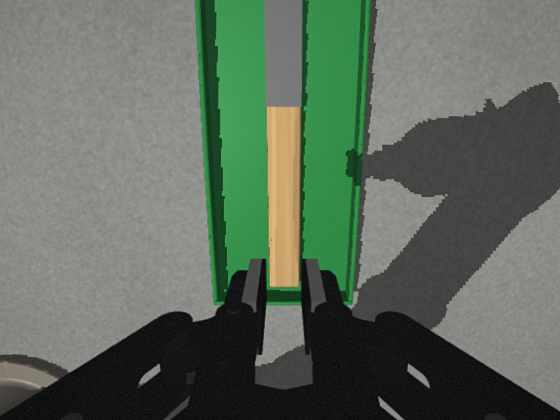

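The stick lies flat in the tray. Its near end is at (283,288), inside the wall, and its grey boundary is at row 106. Next is the sash handle, with the fingers shut.

Emit:
apply_moves --steps '[{"hand": 0,"x": 29.3,"y": -33.9,"z": -12.8,"ax": 0,"ay": 0,"az": 0},{"hand": 0,"x": 29.3,"y": -33.9,"z": -12.8,"ax": 0,"ay": 0,"az": 0},{"hand": 0,"x": 29.3,"y": -33.9,"z": -12.8,"ax": 0,"ay": 0,"az": 0},{"hand": 0,"x": 29.3,"y": -33.9,"z": -12.8,"ax": 0,"ay": 0,"az": 0},{"hand": 0,"x": 29.3,"y": -33.9,"z": -12.8,"ax": 0,"ay": 0,"az": 0}]'

```text
time_s: 9.18
ee_pos: [0.476, -0.1183, 0.3288]
tcp_rot: [3.141, -0.001, 0.081]
wrist_force: [-0.0, -1.5, -0.3]
width: -0.0001
grasp_force: 0.0
```

Emit:
apply_moves --steps '[{"hand": 0,"x": 29.3,"y": -33.9,"z": 0,"ax": 0,"ay": 0,"az": 0},{"hand": 0,"x": 29.3,"y": -33.9,"z": 0,"ax": 0,"ay": 0,"az": 0},{"hand": 0,"x": 29.3,"y": -33.9,"z": 0,"ax": 0,"ay": 0,"az": 0},{"hand": 0,"x": 29.3,"y": -33.9,"z": 0,"ax": 0,"ay": 0,"az": 0},{"hand": 0,"x": 0,"y": 0,"z": 0,"ax": 0,"ay": 0,"az": 0}]'

```text
time_s: 9.8
ee_pos: [0.5819, 0.0299, 0.3277]
tcp_rot: [-3.138, -0.0, 0.088]
wrist_force: [0.1, -0.8, 1.4]
width: -0.0001
grasp_force: 0.0
```

```bash
python3 - <<'E'
from h import *
to(.608,.0616,.318,4.6); snap('top','t2'); snap('wrist','w5'); s=load('t2'); w=load('w5')
def mask(s):
    h=cv2.cvtColor(s['im'],cv2.COLOR_RGB2HSV); return (h[:,:,0]>=3)&(h[:,:,0]<=12)&(h[:,:,1]>190)&(h[:,:,2]>120)
m=mask(w); P=np.array([w['R'].T@(ray(w,u,v)*w['d'][v,u]-w['t']) for v,u in zip(*np.nonzero(m)) if w['d'][v,u]>0])
P=P[P[:,2]>.2]; print(len(P),P.min(0),P.max(0),np.percentile(P[:,2],[10,50,90]))
# stick heights in tray
h=cv2.cvtColor(s['im'],cv2.COLOR_RGB2HSV);
for v in (212,220,230,245,260,275,290): 
    print(v,[ (s['im'][v,u].tolist(), pd(s,u,v).round(3).tolist()) for u in (371,375,379)][1])
E
```

```text
pose [0.5819 0.0299 0.3277] [-1.7978e+02 -2.0000e-02  5.0500e+00] F [ 0.1 -0.8  1.4] w -0.0001 g 0.0 t 9.8 q [ 0.26  0.41 -0.5   1.36  0.19  1.42 -1.71]
az 0.45 then x 28.6 y -29.5 z 9.7
9724 [ 0.59477501 -0.00354157  0.23182155] [0.66130076 0.12043123 0.24014633] [0.23620447 0.23741031 0.23835113]
212 ([11, 40, 17], [0.527, -0.3, 0.007])
220 ([31, 30, 31], [0.499, -0.297, 0.017])
230 ([31, 32, 32], [0.465, -0.297, 0.021])
245 ([31, 31, 31], [0.417, -0.297, 0.018])
260 ([64, 48, 28], [0.368, -0.298, 0.017])
275 ([63, 48, 29], [0.32, -0.298, 0.018])
290 ([63, 48, 28], [0.272, -0.298, 0.017])
```

View pics/w5.png

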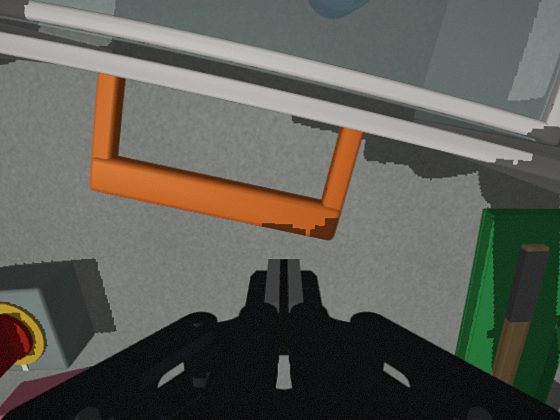

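The wrist view shows the orange bar with corners at (92,157), (91,189), (333,239) and (340,206), so its middle is about (214,198).

```bash
python3 - <<'E'
from h import *
w=load('w5')
C=np.array([pz(w,u,v,.2375) for u,v in[(92,157),(91,186),(330,237),(340,206)]]); print(C.round(4),C.mean(0))
c=C.mean(0); to(c[0],c[1],.318,4.6)
E
```

```text
[[0.6247 0.1176 0.2375]
 [0.6108 0.1191 0.2375]
 [0.595  0.0047 0.2375]
 [0.6108 0.002  0.2375]] [0.61032616 0.06086123 0.2375    ]
pose [0.5811 0.025  0.3278] [1.7996e+02 3.0000e-02 4.6700e+00] F [ 0.4 -0.8  0.5] w -0.0001 g 0.0 t 9.9 q [ 0.27  0.41 -0.5   1.36  0.19  1.42 -1.71]
az 0.07 then x 32.0 y -33.4 z 9.8
```

Emit:
apply_moves --steps '[{"hand": 0,"x": 16,"y": -16.5,"z": 0,"ax": 0,"ay": 0,"az": 0},{"hand": 0,"x": 16,"y": -16.5,"z": 0,"ax": 0,"ay": 0,"az": 0},{"hand": 0,"x": 0,"y": 0,"z": 7,"ax": 0,"ay": 0,"az": 0},{"hand": 0,"x": 0,"y": 0,"z": 0,"ax": 0,"ay": 0,"az": 0}]'

```text
time_s: 10.4
ee_pos: [0.6097, 0.0581, 0.3199]
tcp_rot: [3.139, 0.002, 0.078]
wrist_force: [-0.3, -0.3, -0.5]
width: -0.0
grasp_force: 0.0
```

Emit:
apply_moves --steps '[{"hand": 0,"x": 0,"y": 0,"z": 4,"ax": 0,"ay": 0,"az": 0},{"hand": 0,"x": 0,"y": 0,"z": 4,"ax": 0,"ay": 0,"az": 0},{"hand": 0,"x": 0,"y": 0,"z": 4,"ax": 0,"ay": 0,"az": 0},{"hand": 0,"x": 0,"y": 0,"z": 4,"ax": 0,"ay": 0,"az": 0},{"hand": 0,"x": 0,"y": 0,"z": 4,"ax": 0,"ay": 0,"az": 0}]'

```text
time_s: 11.02
ee_pos: [0.6104, 0.0598, 0.3011]
tcp_rot: [3.14, 0.0, 0.08]
wrist_force: [-2.7, -2.2, 4.5]
width: 0.0002
grasp_force: 2.4
```

Emit:
apply_moves --steps '[{"hand": 0,"x": 0,"y": 0,"z": 4,"ax": 0,"ay": 0,"az": 0},{"hand": 0,"x": 0,"y": 0,"z": 4,"ax": 0,"ay": 0,"az": 0},{"hand": 0,"x": 0,"y": 0,"z": 4,"ax": 0,"ay": 0,"az": 0},{"hand": 0,"x": 0,"y": 0,"z": 4,"ax": 0,"ay": 0,"az": 0},{"hand": 0,"x": 0,"y": 0,"z": 4,"ax": 0,"ay": 0,"az": 0}]'

```text
time_s: 11.65
ee_pos: [0.6107, 0.0601, 0.2805]
tcp_rot: [3.141, -0.0, 0.08]
wrist_force: [-2.3, -3.1, 5.6]
width: 0.0
grasp_force: 2.4
```

Emit:
apply_moves --steps '[{"hand": 0,"x": 0,"y": 0,"z": 4,"ax": 0,"ay": 0,"az": 0},{"hand": 0,"x": 0,"y": 0,"z": 4,"ax": 0,"ay": 0,"az": 0},{"hand": 0,"x": 0,"y": 0,"z": 4,"ax": 0,"ay": 0,"az": 0},{"hand": 0,"x": 0,"y": 0,"z": 4,"ax": 0,"ay": 0,"az": 0},{"hand": 0,"x": 0,"y": 0,"z": 4,"ax": 0,"ay": 0,"az": 0}]'

```text
time_s: 12.28
ee_pos: [0.6107, 0.0603, 0.2606]
tcp_rot: [3.141, -0.001, 0.081]
wrist_force: [-0.9, -2.9, 5.0]
width: 0.0002
grasp_force: 2.4
```

Emit:
apply_moves --steps '[{"hand": 0,"x": 0,"y": 0,"z": 4,"ax": 0,"ay": 0,"az": 0},{"hand": 0,"x": 0,"y": 0,"z": 4,"ax": 0,"ay": 0,"az": 0},{"hand": 0,"x": 0,"y": 0,"z": 3,"ax": 0,"ay": 0,"az": 0},{"hand": 0,"x": 0,"y": 0,"z": 2,"ax": 0,"ay": 0,"az": 0},{"hand": 0,"x": 0,"y": 0,"z": 1,"ax": 0,"ay": 0,"az": 0}]'

```text
time_s: 12.9
ee_pos: [0.6107, 0.0606, 0.2468]
tcp_rot: [-3.141, -0.001, 0.081]
wrist_force: [0.3, -4.0, 4.4]
width: 0.0001
grasp_force: 2.3
```

Emit:
apply_moves --steps '[{"hand": 0,"x": 0,"y": 0,"z": 2,"ax": 0,"ay": 0,"az": 0},{"hand": 0,"x": 0,"y": 0,"z": 2,"ax": 0,"ay": 0,"az": 0},{"hand": 0,"x": 0,"y": 0,"z": 1,"ax": 0,"ay": 0,"az": 0},{"hand": 0,"x": 0,"y": 0,"z": 1,"ax": 0,"ay": 0,"az": 0}]'

```text
time_s: 13.4
ee_pos: [0.6107, 0.0606, 0.2408]
tcp_rot: [-3.141, -0.001, 0.081]
wrist_force: [-0.5, -2.9, 4.1]
width: 0.0001
grasp_force: 2.3
```

Emit:
apply_moves --steps '[{"hand": 0,"x": 0,"y": 0,"z": 1,"ax": 0,"ay": 0,"az": 0},{"hand": 0,"x": 0,"y": 0,"z": 1,"ax": 0,"ay": 0,"az": 0}]'

```text
time_s: 13.65
ee_pos: [0.6107, 0.0606, 0.2397]
tcp_rot: [-3.142, -0.001, 0.081]
wrist_force: [-1.5, -4.1, 10.3]
width: 0.0001
grasp_force: 5.4
```

Emit:
apply_moves --steps '[{"hand": 0,"x": 0,"y": 0,"z": 1,"ax": 0,"ay": 0,"az": 0},{"hand": 0,"x": 0,"y": 0,"z": 0,"ax": 0,"ay": 0,"az": 0}]'

```text
time_s: 13.9
ee_pos: [0.6107, 0.0606, 0.2397]
tcp_rot: [3.141, -0.001, 0.081]
wrist_force: [-2.1, -2.8, 11.5]
width: -0.0004
grasp_force: 5.7
```

```bash
python3 - <<'E'
from h import *
to(.38,.324,.29,189.4)
E
```

```text
pose [0.6107 0.0606 0.2397] [ 1.7999e+02 -9.0000e-02  4.6200e+00] F [-2.1 -2.8 11.5] w -0.0004 g 5.736272470930999 t 13.9 q [ 0.19  0.53 -0.49  1.41  0.25  1.26 -1.8 ]
az 175.22 then x 184.6 y 297.5 z -50.3
```

The sash is seated: z stopped at 0.2397, putting the handle at 0.167, with force rising to 11.5 N. I'm retreating and heading for the grey box.

Emit:
apply_moves --steps '[{"hand": 0,"x": 0,"y": 0,"z": -15,"ax": 0,"ay": 0,"az": 0},{"hand": 0,"x": 0,"y": 0,"z": -40,"ax": 0,"ay": 0,"az": 0},{"hand": 0,"x": -26.1,"y": -35.1,"z": 0,"ax": 0,"ay": 0,"az": 0},{"hand": 0,"x": -26.1,"y": -35.1,"z": 0,"ax": 0,"ay": 0,"az": 0},{"hand": 0,"x": -26.1,"y": -35.1,"z": 0,"ax": 0,"ay": 0,"az": 0}]'

```text
time_s: 14.52
ee_pos: [0.522, 0.1619, 0.2923]
tcp_rot: [-3.139, 0.002, 0.083]
wrist_force: [-0.4, 0.5, 0.3]
width: 0.0004
grasp_force: 0.0
```

Emit:
apply_moves --steps '[{"hand": 0,"x": -26.1,"y": -35.1,"z": 0,"ax": 0,"ay": 0,"az": 0},{"hand": 0,"x": -26.1,"y": -35.1,"z": 0,"ax": 0,"ay": 0,"az": 0},{"hand": 0,"x": -26.1,"y": -35.1,"z": 0,"ax": 0,"ay": 0,"az": 0},{"hand": 40,"x": -26.1,"y": -35.1,"z": 0,"ax": 0,"ay": 0,"az": 0},{"hand": 40,"x": -20,"y": -25,"z": 0,"ax": 0,"ay": 0,"az": 0}]'

```text
time_s: 15.15
ee_pos: [0.3833, 0.3168, 0.2925]
tcp_rot: [-3.14, 0.003, 0.085]
wrist_force: [-0.3, -0.8, -0.2]
width: 0.0339
grasp_force: 0.0
```

Emit:
apply_moves --steps '[{"hand": 40,"x": 0,"y": 0,"z": 0,"ax": 0,"ay": 0,"az": -10.2},{"hand": 40,"x": 0,"y": 0,"z": 0,"ax": 0,"ay": 0,"az": -10.2},{"hand": 40,"x": 0,"y": 0,"z": 0,"ax": 0,"ay": 0,"az": -10.2},{"hand": 40,"x": 0,"y": 0,"z": 0,"ax": 0,"ay": 0,"az": -10.2},{"hand": 40,"x": 0,"y": 0,"z": 0,"ax": 0,"ay": 0,"az": -10.2}]'

```text
time_s: 15.78
ee_pos: [0.385, 0.3151, 0.2923]
tcp_rot: [-3.138, 0.001, 0.979]
wrist_force: [0.4, -0.8, -0.4]
width: 0.0339
grasp_force: 0.0
```

Emit:
apply_moves --steps '[{"hand": 40,"x": 0,"y": 0,"z": 0,"ax": 0,"ay": 0,"az": -10.2},{"hand": 40,"x": 0,"y": 0,"z": 0,"ax": 0,"ay": 0,"az": -10.2},{"hand": 40,"x": 0,"y": 0,"z": 0,"ax": 0,"ay": 0,"az": -10.2},{"hand": 40,"x": 0,"y": 0,"z": 0,"ax": 0,"ay": 0,"az": -10.2},{"hand": 40,"x": 0,"y": 0,"z": 0,"ax": 0,"ay": 0,"az": -10.2}]'

```text
time_s: 16.4
ee_pos: [0.385, 0.315, 0.2924]
tcp_rot: [-3.139, -0.002, 1.869]
wrist_force: [0.2, -0.1, -0.2]
width: 0.0339
grasp_force: 0.0
```

Emit:
apply_moves --steps '[{"hand": 40,"x": 0,"y": 0,"z": 0,"ax": 0,"ay": 0,"az": -10.2},{"hand": 40,"x": 0,"y": 0,"z": 0,"ax": 0,"ay": 0,"az": -10.2},{"hand": 40,"x": 0,"y": 0,"z": 0,"ax": 0,"ay": 0,"az": -10.2},{"hand": 40,"x": 0,"y": 0,"z": 0,"ax": 0,"ay": 0,"az": -10.2},{"hand": 40,"x": 0,"y": 0,"z": 0,"ax": 0,"ay": 0,"az": -10.2}]'

```text
time_s: 17.02
ee_pos: [0.3851, 0.3149, 0.2925]
tcp_rot: [-3.142, -0.003, 2.759]
wrist_force: [0.4, 0.4, 0.7]
width: 0.0342
grasp_force: 0.0
```

```bash
python3 - <<'E'
from h import *
to(.38,.324,.29,189.4); snap('top','t3'); s=load('t3'); hs=cv2.cvtColor(s['im'],cv2.COLOR_RGB2HSV)
m=(hs[:,:,0]>=3)&(hs[:,:,0]<=12)&(hs[:,:,1]>190)&(hs[:,:,2]>120); m[:,:235]=0;m[:,300:]=0;m[200:]=0
P=np.array([s['R'].T@(ray(s,u,v)*s['d'][v,u]-s['t']) for v,u in zip(*np.nonzero(m)) if s['d'][v,u]>0]); print('handle',len(P),np.median(P,0))
E
```

```text
pose [0.3851 0.3149 0.2925] [-180.     -0.18  158.09] F [0.4 0.4 0.7] w 0.0342 g 0.0 t 17.025 q [ 0.16  0.44 -1.19  1.64  0.41  1.35  0.1 ]
az -31.31 then x 3.5 y 9.8 z 2.5
handle 264 [0.61199695 0.06436022 0.1669891 ]
```

Emit:
apply_moves --steps '[{"hand": 40,"x": 0,"y": 0,"z": 0,"ax": 0,"ay": 0,"az": -10.4},{"hand": 40,"x": 0,"y": 0,"z": 0,"ax": 0,"ay": 0,"az": -10.4},{"hand": 40,"x": 0,"y": 0,"z": 0,"ax": 0,"ay": 0,"az": -10.4},{"hand": 40,"x": 3.5,"y": 9.8,"z": 0,"ax": 0,"ay": 0,"az": 0},{"hand": 40,"x": 0,"y": 0,"z": 0,"ax": 0,"ay": 0,"az": 0}]'

```text
time_s: 17.7
ee_pos: [0.3801, 0.3246, 0.2929]
tcp_rot: [3.14, -0.001, -2.988]
wrist_force: [-0.4, 0.3, -0.5]
width: 0.0341
grasp_force: 0.0
```

```bash
python3 - <<'E'
from h import *
to(.38,.324,.29,189.4); snap('wrist','w6'); s=load('w6'); hs=cv2.cvtColor(s['im'],cv2.COLOR_RGB2HSV); H,S=hs[:,:,0],hs[:,:,1]
def P(m): return np.array([s['R'].T@(ray(s,u,v)*s['d'][v,u]-s['t']) for v,u in zip(*np.nonzero(m)) if s['d'][v,u]>0])
a=P(((H<5)|(H>172))&(S>150)); a=a[(a[:,2]>.108)&(a[:,2]<.125)&(np.hypot(a[:,0]-.38,a[:,1]-.324)<.06)]; print(len(a),np.percentile(a[:,2],[5,50,95]),cv2.minAreaRect((a[:,:2]*1000).astype(np.float32)))
b=P((H>22)&(H<30)&(S>150)); b=b[(b[:,2]>.06)&(np.hypot(b[:,0]-.38,b[:,1]-.324)<.08)]; print(len(b),b.min(0),b.max(0))
E
```

```text
pose [0.3801 0.3246 0.2929] [ 1.7993e+02 -5.0000e-02 -1.7119e+02] F [-0.4  0.3 -0.5] w 0.0341 g 0.0 t 17.7 q [ 0.15  0.47 -1.23  1.63  0.45  1.36  0.58]
az -0.59 then x 0.2 y -0.6 z 2.9
1291 [0.11326264 0.1155387  0.11668641] ((377.7902526855469, 323.1474914550781), (57.50616455078125, 14.01089859008789), 10.380060195922852)
3061 [0.33695555 0.26464275 0.06975923] [0.41990296 0.38085201 0.30218389]
```

View pics/w6.png

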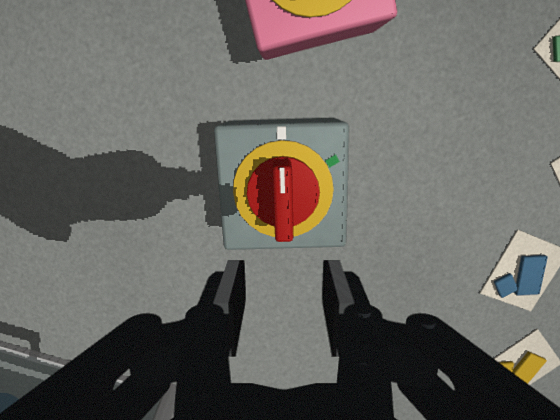

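The grey box's bar is at (283,200), pointing at the white mark at (281,133), and the green mark is at (332,161). The pink look-alike is at the top. I'm descending on the bar.

Emit:
apply_moves --steps '[{"hand": 40,"x": 1.5,"y": -1,"z": 30,"ax": 0,"ay": 0,"az": -1},{"hand": 40,"x": 0,"y": 0,"z": 35,"ax": 0,"ay": 0,"az": 0},{"hand": 40,"x": 0,"y": 0,"z": 30,"ax": 0,"ay": 0,"az": 0},{"hand": 40,"x": 0,"y": 0,"z": 0,"ax": 0,"ay": 0,"az": 0}]'

```text
time_s: 18.25
ee_pos: [0.3795, 0.3205, 0.1959]
tcp_rot: [-3.139, -0.004, -2.971]
wrist_force: [0.2, -0.3, 0.8]
width: 0.0345
grasp_force: 0.0
```

```bash
python3 - <<'E'
from h import *
to(.3787,.3235,.160,190)
E
```

```text
pose [0.3795 0.3205 0.1959] [-179.84   -0.25 -170.24] F [ 0.2 -0.3  0.8] w 0.0345 g 0.0 t 18.25 q [ 0.1   0.56 -1.15  1.78  0.55  1.18  0.52]
az -0.24 then x 0.2 y 3.1 z 35.9
```

Emit:
apply_moves --steps '[{"hand": 40,"x": 0,"y": 2,"z": 15,"ax": 0,"ay": 0,"az": 0},{"hand": 40,"x": 0,"y": 0,"z": 13,"ax": 0,"ay": 0,"az": 0},{"hand": 40,"x": 0,"y": 0,"z": 6,"ax": 0,"ay": 0,"az": 0},{"hand": 40,"x": 0,"y": 0,"z": 0,"ax": 0,"ay": 0,"az": 0}]'

```text
time_s: 18.75
ee_pos: [0.38, 0.3237, 0.1635]
tcp_rot: [-3.141, -0.001, -2.97]
wrist_force: [-0.2, -0.4, 0.4]
width: 0.0342
grasp_force: 0.0
```

Emit:
apply_moves --grip_force 40 --steps '[{"hand": 5,"x": 0,"y": 0,"z": 0,"ax": 0,"ay": 0,"az": 0},{"hand": 5,"x": 0,"y": 0,"z": 0,"ax": 0,"ay": 0,"az": 0},{"hand": 5,"x": 0,"y": 0,"z": 0,"ax": 0,"ay": 0,"az": 0}]'

```text
time_s: 19.12
ee_pos: [0.3802, 0.3243, 0.1643]
tcp_rot: [3.141, 0.001, -2.97]
wrist_force: [0.6, -0.6, 1.6]
width: 0.0135
grasp_force: 43.0
```

```bash
python3 - <<'E'
from h import *
to(.3787,.3235,.160,130)
E
```

```text
pose [0.3802 0.3243 0.1643] [ 1.7995e+02  6.0000e-02 -1.7015e+02] F [ 0.6 -0.6  1.6] w 0.0135 g 43.04900407791138 t 19.125 q [ 0.06  0.59 -1.11  1.82  0.59  1.11  0.48]
az 59.85 then x 0.3 y -1.7 z 4.3
```

Emit:
apply_moves --steps '[{"hand": 5,"x": 0,"y": 0,"z": 0,"ax": 0,"ay": 0,"az": 6},{"hand": 5,"x": 0,"y": 0,"z": 0,"ax": 0,"ay": 0,"az": 6},{"hand": 5,"x": 0,"y": 0,"z": 0,"ax": 0,"ay": 0,"az": 6},{"hand": 5,"x": 0,"y": 0,"z": 0,"ax": 0,"ay": 0,"az": 6},{"hand": 5,"x": 0,"y": 0,"z": 0,"ax": 0,"ay": 0,"az": 6}]'

```text
time_s: 19.75
ee_pos: [0.3801, 0.3238, 0.1643]
tcp_rot: [-3.141, 0.001, 2.786]
wrist_force: [-0.7, 0.2, 3.2]
width: 0.0134
grasp_force: 43.2
```

Emit:
apply_moves --steps '[{"hand": 5,"x": 0,"y": 0,"z": 0,"ax": 0,"ay": 0,"az": 6},{"hand": 5,"x": 0,"y": 0,"z": 0,"ax": 0,"ay": 0,"az": 6},{"hand": 5,"x": 0,"y": 0,"z": 0,"ax": 0,"ay": 0,"az": 6},{"hand": 5,"x": 0,"y": 0,"z": 0,"ax": 0,"ay": 0,"az": 6},{"hand": 5,"x": 0,"y": 0,"z": 0,"ax": 0,"ay": 0,"az": 4}]'

```text
time_s: 20.38
ee_pos: [0.3798, 0.3235, 0.1643]
tcp_rot: [-3.14, 0.001, 2.297]
wrist_force: [-0.5, -0.2, 3.7]
width: 0.013
grasp_force: 43.4
```

```bash
python3 - <<'E'
from h import *
to(.3787,.3235,.160,130); print(manip.get_obs()['ft_torque'])
E
```

```text
pose [0.3798 0.3235 0.1643] [-1.7992e+02  5.0000e-02  1.3163e+02] F [-0.5 -0.2  3.7] w 0.013 g 43.36763620376587 t 20.375 q [-0.08  0.48 -0.87  1.82  0.42  1.04 -0.39]
az 1.63 then x 0.7 y -0.8 z 4.3
[-0.68343125  0.39338081 -0.14316673]
```

Turned by about 58°, past the click. I'm releasing and lifting off.

Emit:
apply_moves --steps '[{"hand": 5,"x": 0,"y": 0,"z": 0,"ax": 0,"ay": 0,"az": 2},{"hand": 45,"x": 0,"y": 0,"z": 0,"ax": 0,"ay": 0,"az": 0},{"hand": 45,"x": 0,"y": 0,"z": 0,"ax": 0,"ay": 0,"az": 0},{"hand": 45,"x": 0,"y": 0,"z": 0,"ax": 0,"ay": 0,"az": 0},{"hand": 45,"x": 0,"y": 0,"z": -10,"ax": 0,"ay": 0,"az": 0}]'

```text
time_s: 21.0
ee_pos: [0.3797, 0.3234, 0.1734]
tcp_rot: [-3.14, -0.0, 2.266]
wrist_force: [-0.9, -0.3, -0.5]
width: 0.0383
grasp_force: 0.0
```

Emit:
apply_moves --steps '[{"hand": 45,"x": 0,"y": 0,"z": -30,"ax": 0,"ay": 0,"az": 0},{"hand": 45,"x": 0,"y": 0,"z": -40,"ax": 0,"ay": 0,"az": 0},{"hand": 45,"x": 0,"y": 0,"z": -40,"ax": 0,"ay": 0,"az": 0},{"hand": 45,"x": 0,"y": 0,"z": 0,"ax": 0,"ay": 0,"az": 0}]'

```text
time_s: 21.5
ee_pos: [0.381, 0.3258, 0.2877]
tcp_rot: [3.133, 0.0, 2.266]
wrist_force: [-0.6, -0.2, -0.2]
width: 0.0385
grasp_force: 0.0
```

```bash
python3 - <<'E'
from h import *
to(.3787,.3235,.29,130); snap('wrist','w7'); snap('top','t4')
s=load('w7'); hs=cv2.cvtColor(s['im'],cv2.COLOR_RGB2HSV); H,S=hs[:,:,0],hs[:,:,1]
m=((H<5)|(H>172))&(S>150)
a=np.array([s['R'].T@(ray(s,u,v)*s['d'][v,u]-s['t']) for v,u in zip(*np.nonzero(m)) if s['d'][v,u]>0]); a=a[(a[:,2]>.108)&(a[:,2]<.125)]; print(cv2.minAreaRect((a[:,:2]*1000).astype(np.float32)))
s=load('t4'); hs=cv2.cvtColor(s['im'],cv2.COLOR_RGB2HSV)
m=(hs[:,:,0]>=3)&(hs[:,:,0]<=12)&(hs[:,:,1]>190)&(hs[:,:,2]>120); m[:,:235]=0;m[:,300:]=0;m[200:]=0
P=np.array([s['R'].T@(ray(s,u,v)*s['d'][v,u]-s['t']) for v,u in zip(*np.nonzero(m)) if s['d'][v,u]>0]); print('handle',len(P),np.median(P,0))
d=np.abs(s['im'].astype(int)-load('t0')['im']).sum(2); print('jar diff',d[135:165,155:185].mean(),'bowl',d[145:180,378:412].mean(),'pot',d[122:148,276:300].mean())
E
```

```text
pose [0.381  0.3258 0.2877] [179.53   0.   129.83] F [-0.6 -0.2 -0.2] w 0.0385 g 0.0 t 21.5 q [-0.01  0.35 -0.94  1.65  0.29  1.29 -0.31]
az -0.17 then x -0.3 y -3.3 z -2.3
((287.15625, 324.9197692871094), (49.12775802612305, 226.14427185058594), 89.3050308227539)
handle 265 [0.61142105 0.06430873 0.16673883]
jar diff 18.497777777777777 bowl 21.249579831932774 pot 13.690705128205128
```

View pics/w7.png

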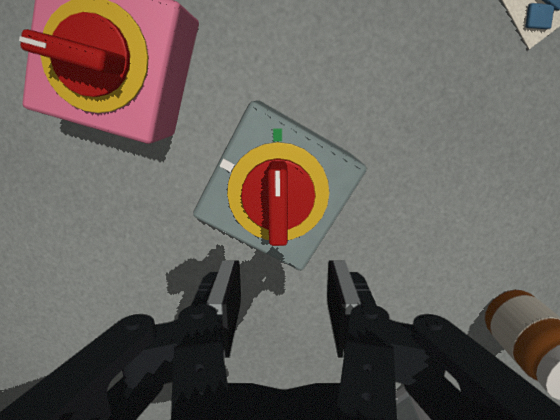

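The grey box's bar at (278,200) now points at the green mark at (278,134) and has stayed there since release. The handle is still at z 0.167, and the jar, bowl and pot look unmoved in the top view. I'm handing in.

```bash
python3 -c "
from bench import manip
print(manip.hand_in())"
```

```text
the job is handed in; nothing more can be done
None
```

The stick lies flat in the green tray, the sash is fully down and the red fan switch stays on past its click, done in the order asked; the job was handed in at about 22 s (no verdict was returned).

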